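# Draw the long blank out of the stock rack

## Robot

A 7-joint arm with a two-finger parallel gripper is mounted at the origin on a cart in front of the work surface, level with it; the furniture and walls round the work are solid. World frame = base frame: x ahead of the robot, y to its left, z up, the work surface at z = 0. Lengths are in m, angles in rad, forces in N, time in s.
With the tool pointing down it reaches from about 0.35 to 0.9 m from the base axis. Payload 7.2 kg.
Tool frame: the origin (TCP) lies on the centre line of the jaws, within the pads' length; the fingertips stand 11 mm ahead of it and the grasp point (between the pads) lies 8 mm behind it; z points along the fingers, y is the line along which they close (so a half turn about z gives the same grasp; the last joint's range is limited). The gripper opens to 88 mm and grips with 3 to 60 N. Pads are 20 mm wide; open, the fingers measure 115 mm over their backs; the gripper's body (75 mm by 178 mm) begins 61 mm behind the grasp point.
Start: joints at [1.092, 0.411, -0.013, 1.596, 0.006, 1.134, -0.082], TCP at [0.25, -0.573, 0.234] pointing down, gripper open.
Joint ranges: [-2.95, 2.95], [-0.29, 1.99], [-1.47, 1.44], [0.14, 2.54], [-1.03, 4.17], [0.13, 1.85], [-2.86, 2.86]. Speed limits (rad/s): [2.39, 2.39, 3.01, 3.01, 3.14, 3.14, 3.14].

## Interface

Orientations are given as [roll, pitch, yaw] about the fixed x, y, z axes, in that order (R = Rz(yaw) Ry(pitch) Rx(roll)).
In Python, from workcell import r gives the robot as it stands. The module is installed in compiled form; this text tells all that it offers.
- The arm moves only by the shell command python3 -m creep 'ROWS' [OPENING]. ROWS is JSON, a list of rows, each a list of 6 numbers: the shift along the tool's x, y, z in mm, then the turn, a rotation vector about the tool's x, y, z in units of 6 degrees (1.0 is 6 degrees). A call has exactly 10 rows; each row shifts and turns the commanded pose from where the row before left it, along the tool's axes as they then stand; what a row does not reach is not made up. A row lasts 1/10 s, in which the tool goes at most 50 mm and 8.59 degrees, less where a joint would pass 70% of its speed; a pose out of reach is approached as far as the arm can. A call with a gripper value outside its range is refused whole. OPENING is the opening, from 0 (shut) to 1 (fully open), set as the call begins (- or left out, the last holds). The fingers move at their own pace and stop on an object; the grip force is fixed at half the most. Time passes only in rows, so rows that do not move let the fingers close, or fill a call up. It gives the time, the measured TCP pose, the force and the opening at its end, in the units of the state.
- r.sense(): the state, without advancing time (a new reading comes with each control period).
- r.grab_frame(name): name is "scene" or "top"; returns (picture, depth): 420x560x3 uint8, blue, green, red; 420x560 float32, m along the optical axis (not along the pixel's ray), 0 where there is no reading.
- r.camera_model(name): a dict with "vertical_fov" (degrees; the focal length in pixels is half the picture's height over the tangent of half this angle, whatever the lens; pixels are square), "cx", "cy" (the principal point, pixels), "k1" (the pictures are not rectified: a ray, as slopes to the right and down, at radius r is drawn at 1 + k1 r^2 times it, then the intrinsics apply), "R" (3x3) and "t" (3): a world point X has camera coordinates R X + t. Camera axes: x right, y down, z forward; pixel columns grow to the right and rows downward; lengths in m; the calibration is good to about 2 mm. A picture is of the moment at which its call begins. camera_model takes no time and is no camera call.
- r.sign_off(): hands the job in, once; it reports no verdict.
The state is a dict: "time_s": time; "joint_positions": joint angles; "joint_vel": joint speeds; "effort": joint torques, N m; "tool_pos": TCP position; "eef_rot": TCP orientation; "contact_force": force on the tool from outside, world axes, zero at the start; "moment": the same for the moment, N m; "finger_gap": finger opening in m.
Only numpy, scipy, OpenCV 4.12 (cv2) and the standard library are available. Lean on these libraries where they do the work, as an engineer would, in place of code of your own. Each camera call takes 0.05 s, during which the arm holds its last target. There are 200 camera calls.

## Task

Take the longer of the two square wooden blanks out of the plywood stock rack: lift its end at the lip until it clears the lip, while its other end is still under the roof, and draw it out endwise over the lip. Then set it down, without dropping it, flat on the sawing board, lying lengthwise along the board's fence and wholly on the board (beside the fence, not on it). Leave the shorter blank in its lane.

Things in the scene. Friction and masses are not known exactly. Their poses are not given: they have to be found in the camera images.
- long_blank_centre (a point): Centre (half-way up) of the longer blank: loose reddish dark-brown square wooden bar, 27 x 160 x 27 mm, 0.08 to 0.17 kg, resting on the floor of either lane. y axis along its length: at the start +y points to the end under the roof, -y to the end at the lip; z up. Grasp it across its 27 mm width, on the open stretch between roof and lip.
- short_blank_centre (a point): Centre (half-way up) of the shorter blank: a pale wooden bar, 27 x 120 x 27 mm, lying in the rack's other lane with its y axis along its length. To be left in place.
- stock_rack: Fixed plywood rack, 150 x 182 x 60 mm; origin: centre of underside. Floor top z=10 mm. Two lanes along y, at x=-34 and +34 mm. Lip across both at y=-91..-83, top z=32. Roof over y=+33..+91, z=52..60 (too low to lift the long blank out level; tilted 0.2 rad about its roofed end's lower edge it clears roof and lip). Bays under it 35 wide, back wall y=+83. Between, open above, no wall between lanes.
- saw_board: Fixed sawing board of light wood, base 150 (x) x 260 (y) x 12 mm thick; origin at the centre of its underside, length along its y axis, top of the base at z = 12 mm. A fence 20 mm wide, 18 mm above the base, runs along its whole far edge (x = +55 to +75 mm). The free area for the blank is x = -75 to +55 mm, y = -130 to +130 mm.
There are look-alikes about, which are no part of the job. Leave any pink look-alike of the part that bears long_blank_centre alone.

How it is judged:
On the way, in this order (a step that is already met when the one before it is completed fails the run):
1. the long blank's lip end is lifted (it slopes by more than 0.11 rad) while its other end is still under the roof (angle between long_blank_centre's own y axis and vertical above 1.6808 rad and y of long_blank_centre in the frame of stock_rack above -0.035 m and z of long_blank_centre in the frame of stock_rack below 0.07 m), for 0.05 s.
2. the long blank is drawn clear of the rack (y of long_blank_centre in the frame of stock_rack below -0.17 m), for 0.05 s.
3. the long blank is brought down over the sawing board, still held when its underside is within 15 mm of the base (x of long_blank_centre in the frame of saw_board between -0.065 and 0.045 m and y of long_blank_centre in the frame of saw_board between -0.053 and 0.053 m and z of long_blank_centre in the frame of saw_board below 0.0405 m and contact force between the fingers and long_blank above 0.5 N), for 0.05 s.
At the end, for the whole second after the job is handed in: The long blank rests flat on the sawing board's base (centre at most 5 mm above resting height), along the fence within 0.3 rad, its centre at x -65 to +45 mm, y -53 to +53 mm in the board's frame; the short blank is within 25 mm of its start (x of long_blank_centre in the frame of saw_board between -0.065 and 0.045 m and y of long_blank_centre in the frame of saw_board between -0.053 and 0.053 m and z of long_blank_centre in the frame of saw_board below 0.0305 m and angle between the y axis of long_blank_centre and the y axis of saw_board, either way round below 0.3 rad and linear speed of long_blank below 0.02 m/s and distance of short_blank_centre from where it was at the start of the episode below 0.025 m); the robot touches nothing.
It fails at once if the short blank is moved more than 40 mm (distance of short_blank_centre from where it was at the start of the episode above 0.04 m).
It also fails if it takes over 45 s, if anything falls off the work surface, if the arm or the gripper's body presses on something with over 40 N, if the wrist force passes 120 N, or if a joint passes its speed limit or range.

## Working session

There is one attempt and no reset: what is moved stays moved. The work goes in short steps, Python scripts to look and compute and a shell command to move; the robot and the scene stay as the last step left them, time stands still between calls to the robot, and variables do not carry over. Pictures are saved under pics/ and viewed, on a budget of 10 in all, crops included, one or two more only if the job needs it, and the job is handed in when it is done.

```bash
mkdir -p pics; cat > h.py <<'E'
import numpy as np, cv2, math
from workcell import r
def K(m):
    f=210/math.tan(math.radians(m["vertical_fov"])/2); return f
def world(name,depth,u,v):
    m=r.camera_model(name); f=K(m)
    u=np.asarray(u,float);v=np.asarray(v,float)
    cm=np.array([[f,0,m["cx"]],[0,f,m["cy"]],[0,0,1]])
    p=cv2.undistortPoints(np.stack([u,v],-1).reshape(-1,1,2),cm,np.array([m["k1"],0,0,0.]),None,None,None).reshape(-1,2)
    z=depth[v.astype(int).ravel(),u.astype(int).ravel()]
    X=np.c_[p*z[:,None],z]
    R=np.array(m["R"]);t=np.array(m["t"]); return (X-t)@R, z
E
python3 - <<'E'
from h import *
for n in("scene","top"):
    im,d=r.grab_frame(n); cv2.imwrite(f"pics/{n}0.png",im); np.save(f"{n}0.npy",d)
    m=r.camera_model(n); print(n,m["vertical_fov"],m["k1"],(-np.array(m["R"]).T@np.array(m["t"])).round(3),np.array(m["R"]).round(2).tolist())
print(r.sense())
E
```

```text
scene 55.7237047845366 -0.084491209464204 [ 0.129 -0.382  0.624] [[0.62, -0.78, -0.02], [-0.57, -0.43, -0.7], [0.54, 0.44, -0.72]]
top 57.88217985722099 -0.07425613091657098 [ 0.532 -0.001  0.939] [[-0.02, -1.0, -0.01], [-1.0, 0.02, -0.06], [0.06, 0.01, -1.0]]
{'time_s': 0.1, 'joint_positions': array([ 1.09178795,  0.41180035, -0.0126685 ,  1.59697051,  0.00558493,
        1.13427906, -0.08216627]), 'joint_vel': array([ 0.00122246, -0.00205585,  0.00014167, -0.00153797,  0.00214037,
       -0.00119405, -0.00064047]), 'effort': array([ 2.46603558e-03, -5.89097035e+01,  6.43584430e-01, -2.91708237e+01,
       -5.37429890e-02,  1.44238304e-02,  8.25194752e-05]), 'tool_pos': array([ 0.249365  , -0.57261939,  0.23290141]), 'eef_rot': array([-3.14017459e+00,  1.04022798e-04,  4.10820165e-01]), 'contact_force': array([-0.76260446, -0.09744151, -0.56690392]), 'moment': array([-0.01895527, -0.00355177,  0.04158726]), 'finger_gap': 0.08789830380260874}
```

View pics/scene0.png

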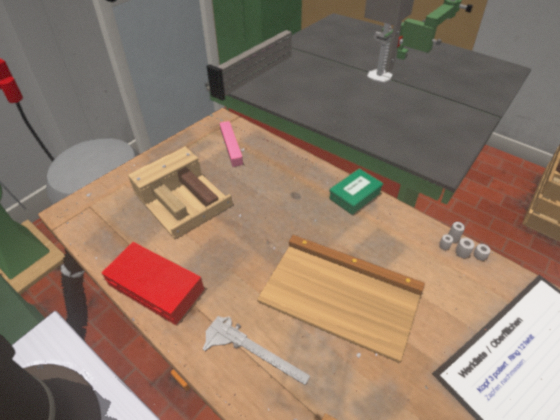

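View pics/top0.png

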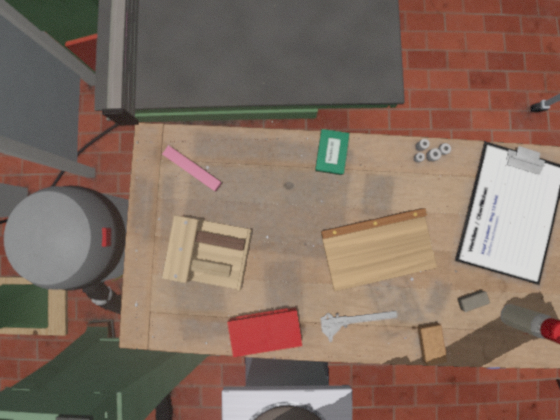

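Scene view: the candidates are the dark-brown bar in the rack (scene 198,187 / top 222,241), the pale bar (170,203 / 212,268) and a pink bar on the bench (231,143 / 192,168). The dark reddish-brown one fits the long blank, and the pink one is the look-alike to leave alone. The roof is to the left in the top view. The board is at (378,248), with its fence along the far edge. Next I measure and take an enlarged crop to confirm.

```bash
cat > meas.py <<'E'
from h import *
def grid(n,d,u0,u1,v0,v1):
    U,V=np.meshgrid(np.arange(u0,u1),np.arange(v0,v1)); W,z=world(n,d,U.ravel(),V.ravel()); return U.ravel(),V.ravel(),W,z
def rect(P):
    (c,s,a)=cv2.minAreaRect((P[:,:2]*1000).astype(np.float32)); return np.round(c,1),np.round(s,1),round(a,2)
E
python3 - <<'E'
from meas import *
im=cv2.imread("pics/top0.png"); d=np.load("top0.npy"); 
def comp(mask,shape):
    m=mask.reshape(shape).astype(np.uint8); n,l,s,c=cv2.connectedComponentsWithStats(m); k=1+np.argmax(s[1:,4]); return (l==k).ravel()
# rack
b=(155,260,205,300); U,V,W,z=grid("top",d,*b); sh=(b[3]-b[2],b[1]-b[0]); h=W[:,2]; I=im[V,U].astype(int)
print("table z",np.median(h[h<0.008]),"hist",np.histogram(h,bins=np.arange(-.01,.08,.005)))
for nm,mk in (("rack",h>0.006),("roof",h>0.05),("dark",(I.sum(1)<230)&(h>.02)),("short",(h>.03)&(h<.045)&(I.sum(1)>260))):
    k=comp(mk,sh); print(nm,k.sum(),rect(W[k]),np.median(W[k],0).round(4), U[k].min(),U[k].max(),V[k].min(),V[k].max())
b=(310,445,195,300); U,V,W,z=grid("top",d,*b); sh=(b[3]-b[2],b[1]-b[0]); h=W[:,2]
for nm,mk in (("board",h>0.006),("fence",h>0.022)):
    k=comp(mk,sh); print(nm,k.sum(),rect(W[k]),np.median(W[k],0).round(4))
c=np.hstack([cv2.resize(im[200:300,155:260],None,fx=4,fy=4,interpolation=cv2.INTER_CUBIC),cv2.resize(cv2.imread("pics/scene0.png")[140:240,125:220],None,fx=4,fy=4,interpolation=cv2.INTER_CUBIC)])
cv2.imwrite("pics/crop0.png",c)
E
```

```text
table z 0.0006870500816720739 hist (array([   0, 1754, 3233,  712, 1180,   39,   44,   69,  271,  945,   70,
         23,   29,  578,  984,    3,    0]), array([-0.01 , -0.005,  0.   ,  0.005,  0.01 ,  0.015,  0.02 ,  0.025,
        0.03 ,  0.035,  0.04 ,  0.045,  0.05 ,  0.055,  0.06 ,  0.065,
        0.07 ,  0.075]))
rack 4948 (array([481.7, 142.7]), array([264.7, 152.1]), 79.44) [0.4905 0.1866 0.0363] 162 251 216 291
roof 1599 (array([483.2, 142.4]), array([264.8, 149.1]), 79.46) [0.501  0.2413 0.0604] 162 198 216 282
dark 3 (array([537.7, 206.6]), array([0.1, 4.8]), 89.56) [0.5377 0.2066 0.0373] 197 197 232 234
short 536 (array([519. , 154.2]), array([116.8,  27.2]), 78.34) [0.5184 0.1517 0.0374] 194 243 232 250
board 6478 (array([ 484.7, -188.1]), array([156.6, 352.1]), 9.7) [ 0.4917 -0.2289  0.0132]
fence 902 (array([ 547.2, -174.6]), array([ 28.3, 346.5]), 9.62) [ 0.5542 -0.2163  0.0308]
```

View pics/crop0.png

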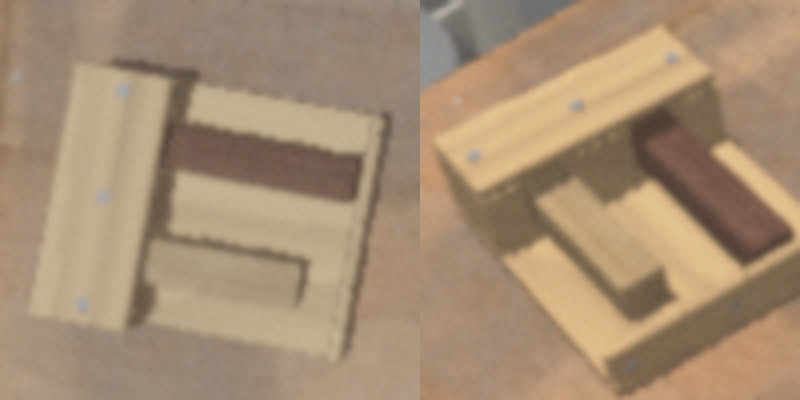

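Confirmed. The dark bar (crop 262,162) reaches from under the roof to near the lip and is longer than the pale bar (crop 225,270), which is in the near lane. Now a robust pose fit, because depth-edge outliers inflate the rectangles.

```bash
python3 - <<'E'
from meas import *
im=cv2.imread("pics/top0.png"); d=np.load("top0.npy")
def fit(nm,b,zr,cond=None):
    U,V,W,z=grid("top",d,*b); h=W[:,2]; I=im[V,U].astype(int); k=(h>zr[0])&(h<zr[1])
    if cond: k&=cond(I)
    m=k.reshape(b[3]-b[2],b[1]-b[0]).astype(np.uint8)
    m=cv2.morphologyEx(m,cv2.MORPH_OPEN,np.ones((3,3),np.uint8)); n,l,s,_=cv2.connectedComponentsWithStats(m,connectivity=4); k=(l==1+np.argmax(s[1:,4])).ravel()
    P=W[k]; c,s,a=rect(P); print(nm,k.sum(),c,s,a,"z",np.median(P[:,2]).round(4))
    return P
fit("roof",(155,205,205,295),(.053,.067))
fit("rack",(155,260,205,300),(.006,.067))
fit("long",(190,250,225,258),(.031,.043),lambda I:I[:,2]-0<130)
fit("short",(190,240,258,280),(.031,.043))
fit("board",(310,445,195,300),(.007,.036))
fit("fence",(310,445,195,300),(.024,.036))
fit("base",(310,445,195,300),(.008,.018))
E
```

```text
roof 1568 [501.8 242.3] [ 59.7 148.8] 78.73 z 0.0605
rack 4916 [489.1 182. ] [183.1 151.1] 78.69 z 0.0362
long 513 [520.2 153.9] [118.3  25.2] 78.78 z 0.0374
short 469 [454.2 178. ] [97.2 27.5] 79.82 z 0.0374
board 6422 [ 491.1 -231.5] [150.1 260.2] 11.64 z 0.0132
fence 890 [ 554.4 -217.9] [ 20.5 258.8] 11.58 z 0.0307
base 5494 [ 481.1 -233.8] [129.1 260. ] 11.54 z 0.0129
```

```bash
python3 -m creep '[[15,-15,0,0,0,0],[28,-29,0,0,0,0],[32,-33,0,0,0,0],[32,-33,0,0,0,0],[32,-33,0,0,0,0],[32,-33,0,0,0,0],[32,-33,0,0,0,0],[32,-33,0,0,0,0],[32,-33,0,0,0,0],[32,-33,0,0,0,0]]' 0.65
python3 -m creep '[[32,-33,0,0,0,0],[32,-33,0,0,0,0],[32,-33,0,0,0,0],[32,-33,0,0,0,0],[32,-33,0,0,0,0],[32,-33,0,0,0,0],[30,-30,0,0,0,0],[10,-10,0,0,0,0],[0,0,0,0,0,0],[0,0,0,0,0,0]]'
```

```text
time_s: 1.1
tool_pos: [0.4008, -0.1694, 0.2336]
eef_rot: [3.141, 0.0, 0.411]
contact_force: [0.9, 0.2, 0.8]
finger_gap: 0.0571
time_s: 2.1
tool_pos: [0.5179, 0.1381, 0.2331]
eef_rot: [3.141, 0.002, 0.41]
contact_force: [0.2, 0.2, -0.9]
finger_gap: 0.0572
```

```bash
python3 -m creep '[[0,0,0,0,0,-1.15],[0,0,10,0,0,-1.15],[0,0,15,0,0,-1.15],[0,0,20,0,0,-1.15],[0,0,20,0,0,-1.15],[0,0,20,0,0,-1.15],[0,0,15,0,0,-1.15],[0,0,8,0,0,-1.15],[0,0,5,0,0,0],[0,0,0,0,0,0]]'
python3 - <<'E'
from h import *
im,d=r.grab_frame("scene"); t,dt=r.grab_frame("top")
cv2.imwrite("pics/c1.png",np.hstack([cv2.resize(im[90:240,90:260],(400,353)),cv2.resize(t[190:310,150:286],(400,353))]))
s=r.sense();g=np.array([.5175,.1405])-s["tool_pos"][:2];y=s["eef_rot"][2];print(s["tool_pos"],s["eef_rot"],"tool dx,dy",g@[np.cos(y),np.sin(y)],g@[np.sin(y),-np.cos(y)])
E
```

```text
time_s: 3.1
tool_pos: [0.518, 0.1375, 0.1202]
eef_rot: [-3.141, 0.001, 1.368]
contact_force: [-0.1, 0.3, 0.0]
finger_gap: 0.0568
[0.5186103  0.13865397 0.1211157 ] [3.14085217e+00 3.74702262e-04 1.37030599e+00] tool dx,dy 0.0015879358173481162 -0.0014556980495208048
```

View pics/c1.png

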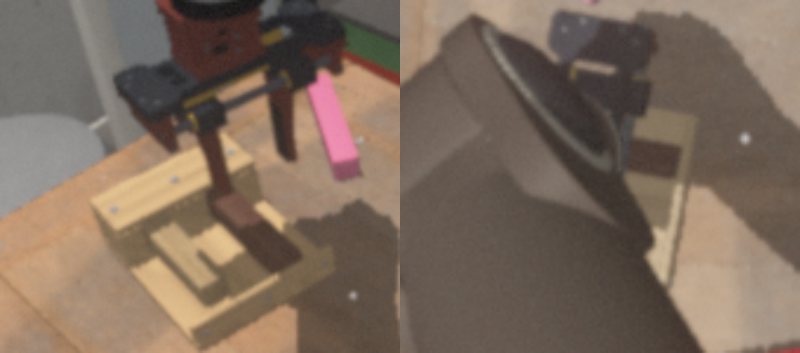

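The fingers (crop 215,180 and 285,130) straddle the dark bar along the lane. I descend, then close.

```bash
python3 -m creep '[[2,-1,10,0,0,0],[0,0,15,0,0,0],[0,0,20,0,0,0],[0,0,20,0,0,0],[0,0,15,0,0,0],[0,0,10,0,0,0],[0,0,5,0,0,0],[0,0,0,0,0,0],[0,0,0,0,0,0],[0,0,0,0,0,0]]'
python3 -m creep '[[0,0,0,0,0,0],[0,0,0,0,0,0],[0,0,0,0,0,0],[0,0,0,0,0,0],[0,0,0,0,0,0],[0,0,0,0,0,0],[0,0,0,0,0,0],[0,0,0,0,0,0],[0,0,0,0,0,0],[0,0,0,0,0,0]]' 0
```

```text
time_s: 4.2
tool_pos: [0.5183, 0.142, 0.0263]
eef_rot: [3.14, -0.001, 1.374]
contact_force: [-0.6, -0.9, 0.5]
finger_gap: 0.0571
time_s: 5.2
tool_pos: [0.5177, 0.1418, 0.0257]
eef_rot: [3.142, 0.0, 1.374]
contact_force: [-1.3, -0.4, 4.7]
finger_gap: 0.0268
```

Gripped at 26.8 mm. Now the tilt.

```bash
python3 -m creep '[[0,0,-2.4,0,-0.19,0],[0,0,-2.4,0,-0.19,0],[0,0,-2.4,0,-0.19,0],[0,0,-2.4,0,-0.19,0],[0,0,-2.4,0,-0.19,0],[0,0,-2.4,0,-0.19,0],[0,0,-2.4,0,-0.19,0],[0,0,-2.4,0,-0.19,0],[0,0,-2.4,0,-0.19,0],[0,0,-2.4,0,-0.19,0]]'
python3 -m creep '[[0,0,0,0,0,0],[0,0,0,0,0,0],[0,0,0,0,0,0],[0,0,0,0,0,0],[0,0,0,0,0,0],[0,0,0,0,0,0],[0,0,0,0,0,0],[0,0,0,0,0,0],[0,0,0,0,0,0],[0,0,0,0,0,0]]'
python3 - <<'E'
from h import *
im,d=r.grab_frame("scene")
cv2.imwrite("pics/c2.png",cv2.resize(im[100:250,90:260],(680,600),interpolation=cv2.INTER_CUBIC))
E
```

```text
time_s: 6.2
tool_pos: [0.5182, 0.1439, 0.0497]
eef_rot: [3.142, 0.201, 1.374]
contact_force: [-0.7, 0.6, -1.5]
finger_gap: 0.0269
time_s: 7.2
tool_pos: [0.5182, 0.1439, 0.0495]
eef_rot: [3.142, 0.199, 1.374]
contact_force: [-0.3, -0.3, -1.2]
finger_gap: 0.0266
```

View pics/c2.png

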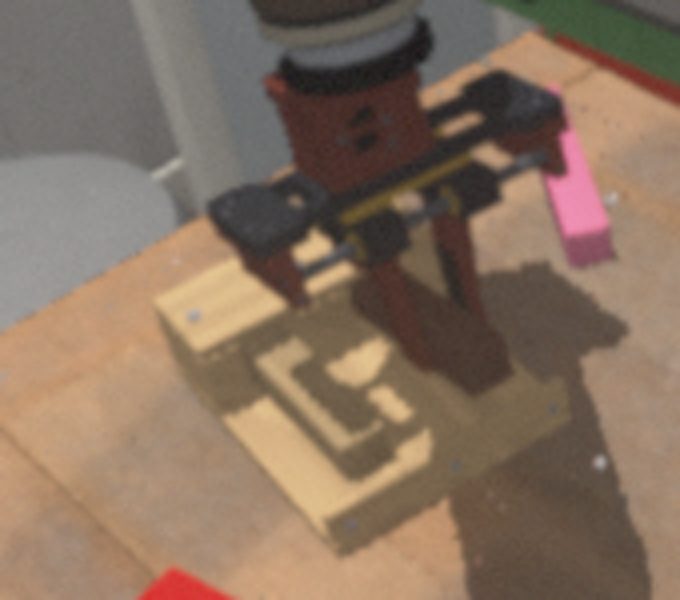

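The lip end of the bar (480,370) now stands above the lip, the far end is still under the roof, and the contact force is low. Next I draw it out along its axis.

```bash
python3 -m creep '[[-8,0,0,0,0,0],[-16,0,0,0,0,0],[-20,0,0,0,0,0],[-22,0,0,0,0,0],[-22,0,0,0,0,0],[-22,0,0,0,0,0],[-22,0,0,0,0,0],[-22,0,0,0,0,0],[-22,0,0,0,0,0],[-24,0,0,0,0,0]]'
python3 -m creep '[[-16,0,0,0,0,0],[-8,0,0,0,0,0],[0,0,0,0,0.3,0],[0,0,0,0,0.3,0],[0,0,0,0,0.3,0],[0,0,0,0,0.3,0],[0,0,0,0,0.3,0],[0,0,0,0,0.3,0],[0,0,0,0,0.1,0],[0,0,0,0,0,0]]'
python3 - <<'E'
from h import *
im,d=r.grab_frame("scene")
cv2.imwrite("pics/c3.png",im)
s=r.sense();p=s["tool_pos"][:2];y=s["eef_rot"][2]
B=np.array([.491,-.2315]);a=.2025;bx=np.array([np.cos(a),np.sin(a)]);by=np.array([-np.sin(a),np.cos(a)])
print(s["tool_pos"],s["eef_rot"],s["finger_gap"])
T=B-.010*bx-.037*by  # TCP sits ~37 mm on -y side of bar centre
g=T-p; print("turn units",-np.degrees(a+np.pi/2-y)/6,"tool d now",g@[np.cos(y),np.sin(y)]*1000,g@[np.sin(y),-np.cos(y)]*1000)
E
```

```text
time_s: 8.25
tool_pos: [0.479, -0.0506, 0.0895]
eef_rot: [3.141, 0.2, 1.373]
contact_force: [0.1, -0.6, -0.4]
finger_gap: 0.0268
time_s: 9.25
tool_pos: [0.4749, -0.0721, 0.0938]
eef_rot: [-3.141, 0.0, 1.373]
contact_force: [0.3, 0.7, -1.3]
finger_gap: 0.0268
[ 0.47507718 -0.0717224   0.09378042] [-3.14150475e+00  5.42903760e-04  1.37368568e+00] 0.026675718383706096
turn units -3.816000611897388 tool d now -191.54093707719466 52.08790335152997
```

View pics/c3.png

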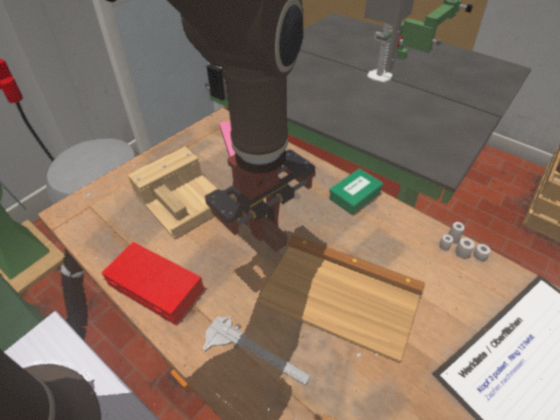

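The bar is clear of the rack and held, and the short blank is in place at (172,205). I move over the board, then turn to its axis.

```bash
python3 -m creep '[[-16,4,0,0,0,0],[-30,8,0,0,0,0],[-35,9,0,0,0,0],[-35,9,0,0,0,0],[-35,10,0,0,0,0],[-27,8,0,0,0,-0.8],[-12,0,0,0,0,-0.8],[0,0,0,0,0,-0.8],[0,0,0,0,0,-0.8],[0,0,0,0,0,-0.6]]'
python3 -m creep '[[0,0,0,0,0,0],[0,0,5,0,0,0],[0,0,10,0,0,0],[0,0,10,0,0,0],[0,0,8,0,0,0],[0,0,5,0,0,0],[0,0,2,0,0,0],[0,0,0,0,0,0],[0,0,0,0,0,0],[0,0,0,0,0,0]]'
python3 - <<'E'
from h import *
im,d=r.grab_frame("scene")
cv2.imwrite("pics/c4.png",cv2.resize(im[150:360,220:460],(680,595),interpolation=cv2.INTER_CUBIC))
s=r.sense();B=np.array([.491,-.2315]);a=.2025;bx=np.array([np.cos(a),np.sin(a)]);by=np.array([-np.sin(a),np.cos(a)])
g=s["tool_pos"][:2]-B;print("board x,y",g@bx,g@by,s["tool_pos"],s["eef_rot"][2]-np.pi/2-a,s["finger_gap"])
E
```

```text
time_s: 10.3
tool_pos: [0.4864, -0.267, 0.0937]
eef_rot: [-3.141, 0.0, 1.776]
contact_force: [-0.5, 0.7, 0.1]
finger_gap: 0.027
time_s: 11.3
tool_pos: [0.4865, -0.2675, 0.0541]
eef_rot: [3.141, 0.0, 1.772]
contact_force: [-0.7, -0.1, -0.4]
finger_gap: 0.0262
board x,y -0.011680279659072649 -0.034356885058382705 [ 0.4864682  -0.26750399  0.05414753] -0.0012711195987918922 0.0269720195927539
```

View pics/c4.png

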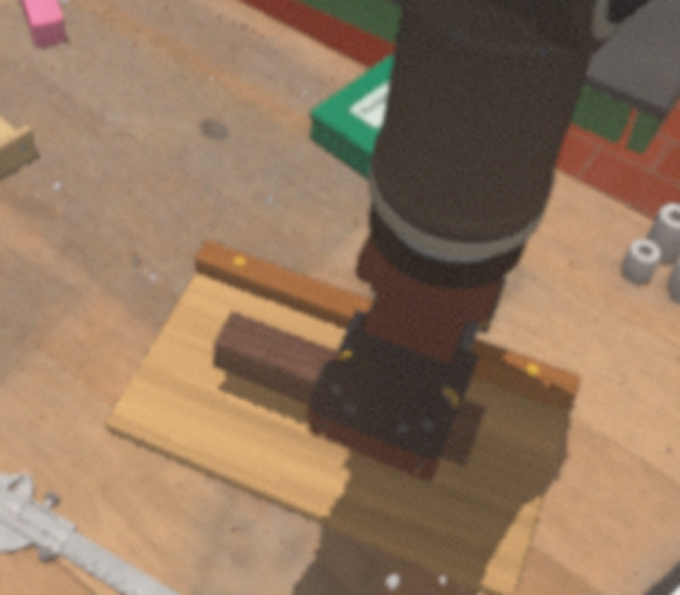

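The bar is level, parallel to the fence and well inside the board. I lower it slowly.

```bash
python3 -m creep '[[0,0,4,0,0,0],[0,0,5,0,0,0],[0,0,5,0,0,0],[0,0,4,0,0,0],[0,0,3,0,0,0],[0,0,2,0,0,0],[0,0,1,0,0,0],[0,0,1,0,0,0],[0,0,0,0,0,0],[0,0,0,0,0,0]]'
python3 -m creep '[[0,0,1,0,0,0],[0,0,0,0,0,0],[0,0,0.5,0,0,0],[0,0,0,0,0,0],[0,0,0.5,0,0,0],[0,0,0,0,0,0],[0,0,0,0,0,0],[0,0,0,0,0,0],[0,0,0,0,0,0],[0,0,0,0,0,0]]'
```

```text
time_s: 12.35
tool_pos: [0.4863, -0.2674, 0.0289]
eef_rot: [3.141, 0.0, 1.772]
contact_force: [-0.8, 0.1, -0.8]
finger_gap: 0.0268
time_s: 13.35
tool_pos: [0.4863, -0.2674, 0.0277]
eef_rot: [-3.141, 0.001, 1.772]
contact_force: [-3.2, 0.4, 10.9]
finger_gap: 0.0267
```

Contact: 11 N of upward force. I release and rise.

```bash
python3 -m creep '[[0,0,0,0,0,0],[0,0,0,0,0,0],[0,0,0,0,0,0],[0,0,0,0,0,0],[0,0,0,0,0,0],[0,0,0,0,0,0],[0,0,0,0,0,0],[0,0,0,0,0,0],[0,0,0,0,0,0],[0,0,0,0,0,0]]' 0.6
python3 -m creep '[[0,0,-3,0,0,0],[0,0,-6,0,0,0],[0,0,-12,0,0,0],[0,0,-20,0,0,0],[0,0,-25,0,0,0],[0,0,-25,0,0,0],[0,0,-25,0,0,0],[0,0,-20,0,0,0],[0,0,-14,0,0,0],[0,0,0,0,0,0]]'
python3 -m creep '[[-20,0,0,0,0,0],[-35,0,0,0,0,0],[-35,0,0,0,0,0],[-35,0,0,0,0,0],[-35,0,0,0,0,0],[-30,0,0,0,0,0],[-10,0,0,0,0,0],[0,0,0,0,0,0],[0,0,0,0,0,0],[0,0,0,0,0,0]]'
python3 - <<'E'
from meas import *
im,d=r.grab_frame("scene"); t,dt=r.grab_frame("top")
cv2.imwrite("pics/c5.png",np.hstack([cv2.resize(im[120:360,120:440],(400,300)),cv2.resize(t[180:330,150:450],(400,200))[:200].repeat(1,0) if 0 else cv2.resize(t[180:330,150:450],(400,300))]))
U,V,W,z=grid("scene",d,250,430,230,355); I=im[V,U].astype(int)
B=np.array([.491,-.2315]);a=.2025;Rb=np.array([[np.cos(a),np.sin(a)],[-np.sin(a),np.cos(a)]])
b=(W[:,:2]-B)@Rb.T
k=(W[:,2]>.034)&(W[:,2]<.046)&(abs(b[:,0])<.05)&(abs(b[:,1])<.13)
print(k.sum(),"board frame",rect(b[k]),np.median(W[k,2]))
print(r.sense()["contact_force"],r.sense()["time_s"],r.sense()["tool_pos"])
E
```

```text
time_s: 14.35
tool_pos: [0.4863, -0.2674, 0.0268]
eef_rot: [3.142, 0.0, 1.772]
contact_force: [-0.3, 0.1, -0.1]
finger_gap: 0.0528
time_s: 15.35
tool_pos: [0.4873, -0.2677, 0.1792]
eef_rot: [3.139, 0.003, 1.772]
contact_force: [0.7, 0.8, 0.3]
finger_gap: 0.0525
time_s: 16.35
tool_pos: [0.5266, -0.4613, 0.1769]
eef_rot: [3.142, -0.001, 1.774]
contact_force: [0.1, -0.5, 0.3]
finger_gap: 0.0526
1375 board frame (array([-13. ,  -0.9]), array([ 29.4, 160.5]), 0.02) 0.03817969247891974
[0.28292601 0.10155946 0.12754288] 16.45 [ 0.52660245 -0.46191233  0.17723214]
```

View pics/c5.png

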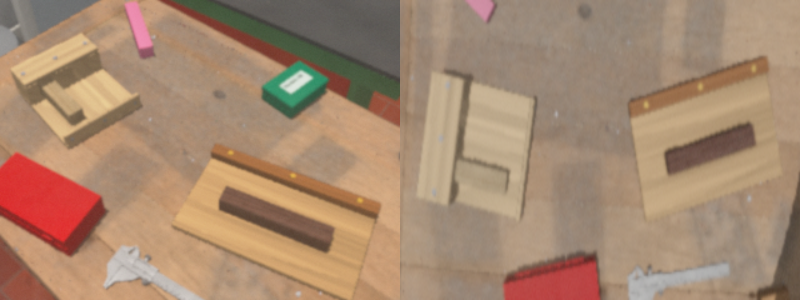

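The bar lies flat on the board (crop 275,218), parallel to the fence, and the short blank is still in its lane (crop 65,100). I hand in.

```bash
python3 -c "from workcell import r; print(r.sign_off())"
```

```text
the job is handed in; nothing more can be done
None
```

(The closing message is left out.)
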